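# Line up the pigment jars by shade

### The job

Get the retouching colours ready: stand the four pigment jars on the rail in order of shade, one centred upright on each blue mark, the palest next to the white end block and the darkest at the far end next to the black one. Set each jar down gently, without dropping or tipping it, and leave the brass tin of gold leaf where it is.

Things in the scene. Friction and masses are not known exactly. Their poses are not given: they have to be found in the camera images.
- jar_ivory: Pigment jar, upright cylinder 46 mm in diameter and 61 mm high, about 130 g, with a grey lid (47 to 61 mm up) that carries a round swatch of its pigment; body and swatch are pale ivory, the palest shade. All four jars have the same size. Origin: centre of the underside, z up along the jar.
- jar_ochre: Pigment jar, upright cylinder 46 mm in diameter and 61 mm high, about 130 g, with a grey lid (47 to 61 mm up) that carries a round swatch of its pigment; body and swatch are yellow ochre, second palest. All four jars have the same size. Origin: centre of the underside, z up along the jar.
- jar_sienna: Pigment jar, upright cylinder 46 mm in diameter and 61 mm high, about 130 g, with a grey lid (47 to 61 mm up) that carries a round swatch of its pigment; body and swatch are reddish-brown sienna, second darkest. All four jars have the same size. Origin: centre of the underside, z up along the jar.
- jar_umber: Pigment jar, upright cylinder 46 mm in diameter and 61 mm high, about 130 g, with a grey lid (47 to 61 mm up) that carries a round swatch of its pigment; body and swatch are blackish-brown umber, the darkest shade. All four jars have the same size. Origin: centre of the underside, z up along the jar.
- mark_a: One of the four equal round blue marks on the rail, a fixed flat disc 60 mm in diameter and 2 mm thick, its top 10 mm above the table. The four stand in one straight row at 85 mm pitch along the wooden rail (a fixed strip 420 x 82 mm, 8 mm thick); which letter lies where in the row changes. Origin: centre of the disc's underside; y axis along the row, x across it.
- mark_b: One of the four equal round blue marks on the rail, a fixed flat disc 60 mm in diameter and 2 mm thick, its top 10 mm above the table. The four stand in one straight row at 85 mm pitch along the wooden rail (a fixed strip 420 x 82 mm, 8 mm thick); which letter lies where in the row changes. Origin: centre of the disc's underside; y axis along the row, x across it.
- mark_c: One of the four equal round blue marks on the rail, a fixed flat disc 60 mm in diameter and 2 mm thick, its top 10 mm above the table. The four stand in one straight row at 85 mm pitch along the wooden rail (a fixed strip 420 x 82 mm, 8 mm thick); which letter lies where in the row changes. Origin: centre of the disc's underside; y axis along the row, x across it.
- mark_d: One of the four equal round blue marks on the rail, a fixed flat disc 60 mm in diameter and 2 mm thick, its top 10 mm above the table. The four stand in one straight row at 85 mm pitch along the wooden rail (a fixed strip 420 x 82 mm, 8 mm thick); which letter lies where in the row changes. Origin: centre of the disc's underside; y axis along the row, x across it.
- white_block: White end block of the rail, fixed, 22 mm along the row, 60 mm across it, 24 mm high on top of the 8 mm rail (its top is 32 mm above the table). It stands in line with the marks, its centre 57.5 mm beyond the centre of the nearest mark; a black block of the same size closes the other end. At which end the white one stands changes. Origin: centre of its underside.
- tin: Low round brass tin of gold leaf, 62 mm in diameter and 22 mm high, standing loose among the jars; not to be moved. Origin: centre of its underside.

How it is judged:
By the outcome, as a careful person would: the job done as asked, in the order asked, and still so for the second after the job is handed in, with the robot touching nothing.
It also fails if it takes over 96 s, if anything falls off the work surface, if the arm or the gripper's body presses on something with over 40 N, if the wrist force passes 120 N, or if a joint passes its speed limit or range.

### The arm

A 6-joint arm with a two-finger parallel gripper is mounted at the origin on the work surface. World frame = base frame: x ahead of the robot, y to its left, z up, the work surface at z = 0. Lengths are in mm, angles in rad, forces in N, time in s.
With the tool pointing down it reaches from about 275 to 825 mm from the base axis. Payload 5.2 kg.
Tool frame: the origin (TCP) lies at the very end of the fingers, on their centre line; the grasp point (between the pads) lies 19 mm behind it; z points along the fingers, y is the line along which they close (so a half turn about z gives the same grasp; the last joint's range is limited). The gripper opens to 93 mm and grips with 3 to 60 N. Pads are 15 mm wide; open, the fingers measure 128 mm over their backs; the gripper's body (75 mm by 188 mm) begins 65 mm behind the grasp point.
Start: joints at [-1.342, 0.259, 1.535, -0, 1.348, -0.203], TCP at [230.199, -499.513, 197.853] pointing down, gripper open.
Joint ranges: [-3.14, 3.14], [-0.91, 2.08], [0.19, 2.58], [-1.22, 4.36], [0.22, 2.71], [-3.12, 3.12]. Speed limits (rad/s): [2.57, 2.57, 3.14, 3.14, 3.14, 3.14].

### API

Orientations are given as [roll, pitch, yaw] about the fixed x, y, z axes, in that order (R = Rz(yaw) Ry(pitch) Rx(roll)).
In Python, from bench import robot gives the robot as it stands. The module is installed in compiled form; this text tells all that it offers. Calls block until the motion is done:
- robot.move_ptp(position, orientation): joint-space move of the TCP to a pose.
- robot.move_linear(position, ori=None, speed=150, f_stop=None): straight line of the TCP; ori=None keeps the orientation; speed is the mean speed in mm/s. With f_stop (N) it stops when the force on the tool has changed by that much, and returns True; else False.
- robot.move_j(angles): joint-space move.
- robot.move_gripper(opening): opening from 0.0 (shut) to 1.0 (fully open); the grip force is fixed at half the most; returns when the fingers have stopped.
- robot.sleep(seconds).
- robot.inverse_kinematics(position, orientation): joint angles nearest the present ones, or None.
- robot.get_image(name): name is "scene" or "top" or "wrist"; returns a dict with "img" (420x560x3 uint8, blue, green, red), "fovy" (degrees; the focal length in pixels is half the picture's height over the tangent of half this angle, whatever the lens; pixels are square), "cx", "cy" (the principal point, pixels), "eye" and "orientation" of the camera in the world. Camera axes: x right, y down, z forward; pixel columns grow to the right and rows downward; lengths in mm; the calibration is good to about 2 mm. A picture is of the moment at which its call begins. There is no depth.
A pose or a line that the arm cannot do raises robot.MotionError and nothing moves.
- robot.hand_in(): hands the job in; it is judged then, once.
Readings, each from a call of its own:
- robot.current_t(): time.
- robot.current_qpos(): joint angles.
- robot.current_joint_vel(): joint speeds.
- robot.current_joint_efforts(): joint torques, N m.
- robot.current_tcp_pos(): TCP position.
- robot.current_eef_rot(): TCP orientation.
- robot.current_contact_force(): force on the tool from outside, world axes, zero at the start.
- robot.current_ft_torque(): the same for the moment, N m.
- robot.current_gripper_width(): opening from 0.0 (shut) to 1.0 (fully open).
- robot.current_finger_force(): force on a finger pad.
Only numpy, scipy, OpenCV 4.12 (cv2) and the standard library are available. Lean on these libraries where they do the work, as an engineer would, in place of code of your own. Each camera call takes 0.05 s, during which the arm holds its last target. There are 200 camera calls.

## Working session

There is one attempt and no reset: what is moved stays moved. The work goes in short steps, each a Python script; the robot and the scene stay as the last script left them, time stands still between calls to the robot, and variables do not carry over. Pictures are saved under pics/ and viewed, at most 14 in all, crops included, and the job is handed in when it is done.

```bash
mkdir -p pics
cat > h.py <<'E'
import numpy as np, cv2
from bench import robot
from scipy.spatial.transform import Rotation as R
def cam(n):
    d=robot.get_image(n); return d
def ray(d,u,v,z):
    f=d["img"].shape[0]/2/np.tan(np.radians(d["fovy"])/2)
    o=np.array(d["orientation"],float)
    M=o if o.shape==(3,3) else R.from_euler('xyz',o).as_matrix()
    r=M@np.array([(u-d["cx"])/f,(v-d["cy"])/f,1.0]); e=np.array(d["eye"],float)
    return e+r*(z-e[2])/r[2]
E
python3 - <<'E'
from h import *
for n in("top","scene"):
    d=cam(n); cv2.imwrite(f"pics/{n}0.png",d["img"]); print(n,{k:v for k,v in d.items() if k!="img"})
print(robot.current_t(),robot.current_eef_rot())
E
```

```text
top {'fovy': 51.64936161504519, 'cx': 274.0217616965118, 'cy': 209.85043632417558, 'eye': array([ 345.17590867,   -8.80507474, 1073.8121673 ]), 'orientation': array([-2.9277483 ,  0.00306419, -1.54658604])}
scene {'fovy': 45.088666013188785, 'cx': 282.9286702169877, 'cy': 221.26862179133954, 'eye': array([1241.74045325,  175.5070608 ,  837.19240549]), 'orientation': array([-2.41023452,  0.01879963,  1.7784168 ])}
0.1 [-3.14000360e+00 -2.90550233e-04  4.31816479e-01]
```

View pics/top0.png

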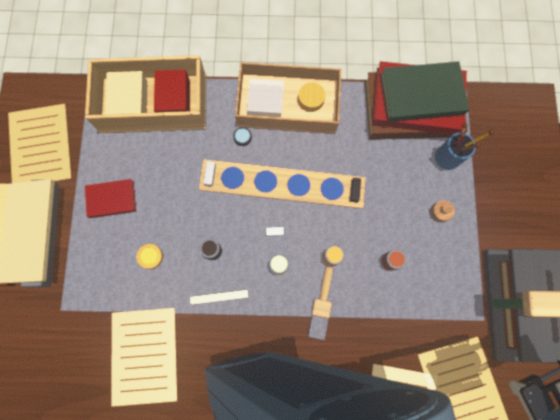

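View pics/scene0.png

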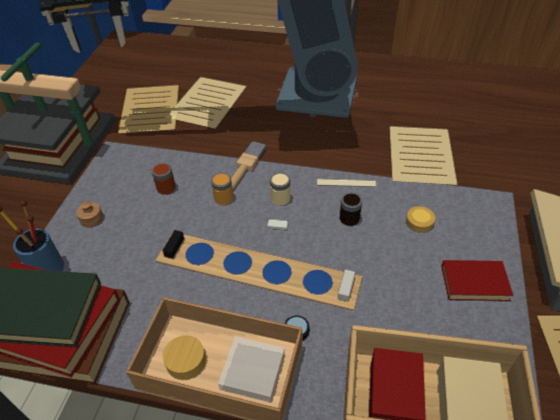

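The top view shows the marks at about (232,177), (265,181), (298,185) and (332,188), with the white block at (209,172) and the black one at (355,190). The jars are umber (210,249), ivory (279,264), ochre (334,256) with a brush just below it, and sienna (396,260). The tin is at (149,256). The scene view agrees.

```bash
cat >> h.py <<'E'
def blob(mask,lo=60):
    n,l,s,c=cv2.connectedComponentsWithStats(mask.astype(np.uint8))
    return [(c[i],s[i,4]) for i in range(1,n) if s[i,4]>=lo]
E
python3 - <<'E'
from h import *
d=cam("top"); hsv=cv2.cvtColor(d["img"],cv2.COLOR_BGR2HSV)
m=cv2.inRange(hsv,(100,150,80),(130,255,255)); m[:,:200]=0;m[:150]=0;m[220:]=0;m[:,370:]=0
P=[]
for c,a in sorted(blob(m,100),key=lambda t:t[0][0]):
    p=ray(d,*c,10);P.append(p);print("mark",c.round(1),a,p.round(1))
P=np.array(P); print("pitch",np.linalg.norm(np.diff(P,axis=0),axis=1))
for n,(u,v) in dict(umber=(210,249),ivory=(279,264),ochre=(334,256),sienna=(396,260)).items():
    print(n,ray(d,u,v,61).round(1))
print("tin",ray(d,149,256,22).round(1))
b=[(ray(d,*q,32)).round(1) for q in((209,172),(355,190))];print(b)
x=d["img"][140:320,130:430];cv2.imwrite("pics/c1.png",cv2.resize(x,None,fx=2.6,fy=2.6,interpolation=cv2.INTER_CUBIC))
E
```

```text
Traceback (most recent call last):
numpy.exceptions.AxisError: axis 1 is out of bounds for array of dimension 1
```

Run:
```python
from h import *
d=cam("top"); hsv=cv2.cvtColor(d["img"],cv2.COLOR_BGR2HSV)
print(hsv[177,232],hsv[181,265],d["img"].shape)
x=d["img"][140:320,130:430];cv2.imwrite("pics/c1.png",cv2.resize(x,None,fx=2.6,fy=2.6,interpolation=cv2.INTER_CUBIC))
m=cv2.inRange(hsv,(95,150,60),(135,255,255)); w=np.zeros_like(m);w[150:220,200:370]=m[150:220,200:370]
P=[]
for c,a in sorted(blob(w,100),key=lambda t:t[0][0]):
    p=ray(d,*c,10);P.append(p);print("mark",c.round(1),a,p.round(1))
for n,(u,v) in dict(umber=(210,249),ivory=(279,264),ochre=(334,256),sienna=(396,260)).items():
    print(n,ray(d,u,v,61).round(1))
print("tin",ray(d,149,256,22).round(1))
print([(ray(d,*q,32)).round(1) for q in((209,172),(355,190))])
if len(P)>1: print("pitch",np.linalg.norm(np.diff(P,axis=0),axis=1))
```

```text
[110 137 182] [110 132 183] (420, 560, 3)
umber [467.6 147.4  61. ]
ivory [436.4 -15.1  61. ]
ochre [ 458.1 -143.    61. ]
sienna [ 452.2 -287.2   61. ]
tin [451.7 300.5  22. ]
[array([664.5, 165.1,  32. ]), array([ 626.4, -199.7,   32. ])]
```

View pics/c1.png

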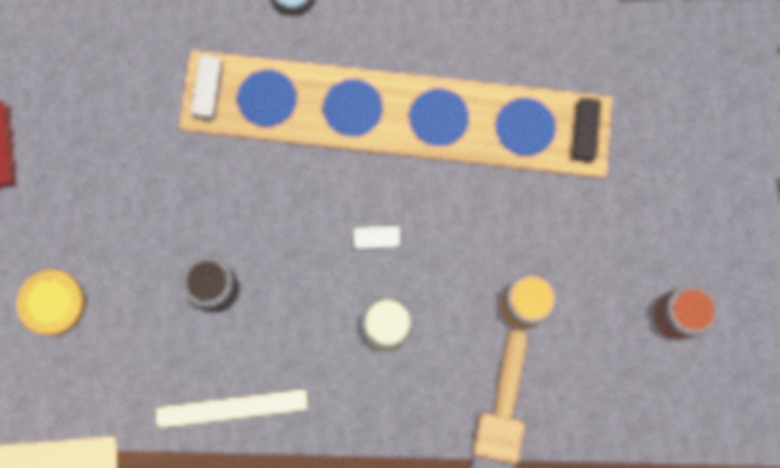

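The crop confirms the layout: the white block is at the +y end, the brush handle touches the near side of the ochre jar, and nothing else crowds the jars. I'll pick with the fingers closing along y and place with them closing across the row. Next is a look from close by.

Run:
```python
from h import *
d=cam("top"); hsv=cv2.cvtColor(d["img"],cv2.COLOR_BGR2HSV)
m=cv2.inRange(hsv,(95,90,60),(135,255,255)); w=np.zeros_like(m);w[150:220,200:370]=m[150:220,200:370]
P=[]
for c,a in sorted(blob(w,100),key=lambda t:t[0][0]):
    p=ray(d,*c,10);P.append(p);print("mark",c.round(1),a,p.round(1))
if len(P)>1: print("pitch",np.linalg.norm(np.diff(P,axis=0),axis=1))
Y=1.467
for p,y in [((645,-17,220),Y),((645,-17,220),Y-np.pi),((650,140,60),Y),((650,140,60),Y-np.pi),((467,147,60),0),((452,-287,60),0),((630,-140,60),Y)]:
    q=robot.inverse_kinematics(list(p),[np.pi,0,y]); print(p,round(y,2),None if q is None else np.round(q,2))
robot.move_ptp([436,-15,230],[np.pi,0,0])
d=cam("wrist");cv2.imwrite("pics/w1.png",d["img"]);print({k:v for k,v in d.items() if k!="img"},robot.current_t())
```

```text
mark [232.1 177.4] 334 [658.3 108.9  10. ]
mark [265.1 180.9] 330 [650.9  24.5  10. ]
mark [298.3 184.6] 337 [643.2 -60.1  10. ]
mark [331.7 188.4] 337 [ 635.1 -144.9   10. ]
pitch [84.70085439 84.93913612 85.18745634]
(645, -17, 220) 1.47 [-0.2   0.42  1.25  0.    1.47 -0.1 ]
(645, -17, 220) -1.67 [-0.2   0.42  1.25 -0.    1.47  3.05]
(650, 140, 60) 1.47 [ 0.04  0.57  1.41 -0.    1.16  0.15]
(650, 140, 60) -1.67 [ 0.04  0.57  1.41 -0.    1.16 -2.99]
(467, 147, 60) 0 [ 0.08  0.29  1.86 -0.    0.99  1.65]
(452, -287, 60) 0 [-0.77  0.37  1.75 -0.    1.02  0.8 ]
(630, -140, 60) 1.47 [-0.39  0.54  1.46  0.    1.14 -0.29]
{'fovy': 64.4309257387351, 'cx': 280.80302725973695, 'cy': 208.7002380569613, 'eye': array([502.81925968, -16.00914655, 417.3653344 ]), 'orientation': array([ 2.89497550e+00, -4.26067828e-05, -1.57074260e+00])} 2.2083
```

View pics/w1.png

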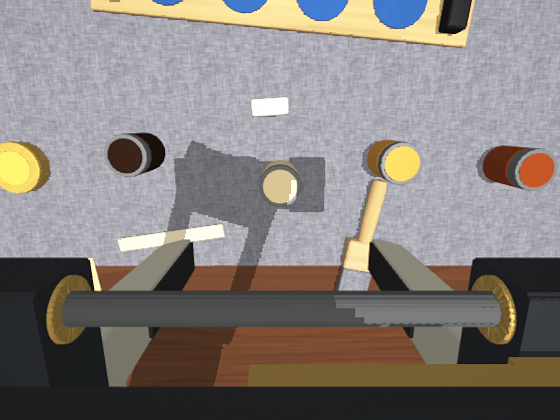

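The wrist view shows all four swatches: umber (131,154), ivory (280,187), ochre (402,162) and sienna (536,169). The brush handle ends at (377,180), just short of the ochre jar. I'll cast these onto z=61 and compare with the top view, then look at the marks with the wrist camera for one common reference.

Run:
```python
from h import *
d=cam("wrist")
def seed(d,u,v,tol=22):
    im=cv2.GaussianBlur(d["img"],(3,3),0);m=np.zeros((422,562),np.uint8)
    cv2.floodFill(im,m,(u,v),0,(tol,)*3,(tol,)*3,4|cv2.FLOODFILL_FIXED_RANGE|cv2.FLOODFILL_MASK_ONLY|(255<<8))
    k=cv2.findContours(m[1:-1,1:-1],cv2.RETR_EXTERNAL,cv2.CHAIN_APPROX_NONE)[0]
    k=cv2.convexHull(max(k,key=cv2.contourArea)); return cv2.fitEllipse(k)
for n,(u,v) in dict(umber=(131,154),ivory=(275,187),ochre=(402,162),sienna=(536,169)).items():
    e=seed(d,u,v);print(n,np.round(e[0],1),np.round(e[1],1),ray(d,*e[0],61).round(1))
d=cam("top")
for n,(u,v) in dict(umber=(210,249),ivory=(279,264),ochre=(334,256),sienna=(396,259)).items():
    e=seed(d,u,v,30);print("top",n,np.round(e[0],1),np.round(e[1],1),ray(d,*e[0],61).round(1))
robot.move_ptp([610,-10,280],[np.pi,0,0])
d=cam("wrist");hsv=cv2.cvtColor(d["img"],cv2.COLOR_BGR2HSV)
m=cv2.inRange(hsv,(95,110,60),(135,255,255));P=[]
for c,a in sorted(blob(m,800),key=lambda t:t[0][0]):
    p=ray(d,*c,10);P.append(p);print("mark",c.round(1),a,p.round(1))
print(np.linalg.norm(np.diff(P,axis=0),axis=1),robot.current_t())
cv2.imwrite("pics/w2.png",d["img"])
```

```text
umber [124.4 155.4] [31.2 35.3] [471.3 149.6  61. ]
ivory [279.6 186.1] [32.1 32.9] [438.3 -14.8  61. ]
ochre [401.8 163.3] [32.4 35. ] [ 463.  -145.1   61. ]
sienna [536.3 169.7] [29.8 36.2] [ 456.1 -289.8   61. ]
top umber [206.  293.9] [ 75.5 298. ] [364.1 150.8  61. ]
top ivory [261.7 287.8] [126.6 298.3] [381.1  23.5  61. ]
top ochre [  82.6 1340.9] [  51.9 2355.6] [-1208.2   249.     61. ]
top sienna [396.4 258.5] [13.9 14.9] [ 455.7 -288.2   61. ]
mark [192.3 136.4] 1512 [660. 108.  10.]
mark [255.6 142.3] 1497 [652.3  23.4  10. ]
mark [318.3 148.1] 1471 [644.6 -61.1  10. ]
mark [380.6 154. ] 1458 [ 636.8 -145.8   10. ]
[84.94243291 84.87509463 85.05836517] 3.1083
```

View pics/w2.png

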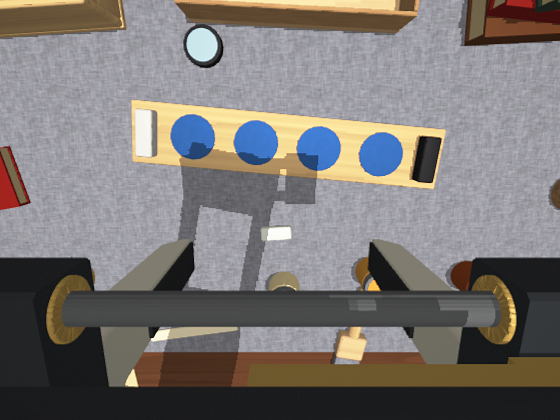

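The wrist and top views agree within about 2 mm, and the mark pitch comes out at 85 mm. The image shows the row running from the white block (145,133) to the black one (427,159). Picking ivory first.

```bash
cat >> h.py <<'E'
PI=np.pi; Y=1.480
MARK=[(659.2,108.5),(651.5,23.8),(643.9,-60.6),(636.2,-145.3)]
JAR=dict(ivory=(437.5,-15),ochre=(461,-144.3),sienna=(455,-289),umber=(469.5,148.7))
def swatch(d,u,v,tol=22):
    im=cv2.GaussianBlur(d["img"],(3,3),0);m=np.zeros((422,562),np.uint8)
    cv2.floodFill(im,m,(int(u),int(v)),0,(tol,)*3,(tol,)*3,4|cv2.FLOODFILL_FIXED_RANGE|cv2.FLOODFILL_MASK_ONLY|(255<<8))
    k=cv2.findContours(m[1:-1,1:-1],cv2.RETR_EXTERNAL,cv2.CHAIN_APPROX_NONE)[0]
    return cv2.fitEllipse(cv2.convexHull(max(k,key=cv2.contourArea)))
def proj(d,p):
    f=210/np.tan(np.radians(d["fovy"])/2); M=R.from_euler('xyz',d["orientation"]).as_matrix()
    c=M.T@(np.array(p)-d["eye"]); return d["cx"]+f*c[0]/c[2], d["cy"]+f*c[1]/c[2]
def pick(n):
    x,y=JAR[n]; robot.move_ptp([x,y,210],[PI,0,0])
    d=cam("wrist"); u,v=proj(d,(x,y,61)); e=swatch(d,u-4,v); p=ray(d,*e[0],61)
    print(n,"seen",p.round(1),"size",np.round(e[1],1),"est",(x,y))
    if np.hypot(p[0]-x,p[1]-y)<7 and e[1][0]>22: x,y=.7*p[0]+.3*x,.7*p[1]+.3*y
    robot.move_linear([x,y,90],speed=200)
    r=robot.move_linear([x,y,18],speed=80,f_stop=8)
    if r: print("TOUCH on descent",robot.current_tcp_pos()); return False
    robot.move_gripper(0.0)
    print("w",robot.current_gripper_width()*93,"ff",robot.current_finger_force())
    robot.move_linear([x,y,60],speed=80); robot.move_linear([x,y,150],speed=200)
    print("w",robot.current_gripper_width()*93,"t",robot.current_t())
    return True
def place(i):
    x,y=MARK[i]; robot.move_ptp([x,y,150],[PI,0,Y]); robot.move_linear([x,y,42],speed=150)
    r=robot.move_linear([x,y,26],speed=20,f_stop=3)
    print("contact",r,np.round(robot.current_tcp_pos(),1),np.round(robot.current_contact_force(),1))
    robot.move_gripper(1.0); robot.sleep(0.2)
    robot.move_linear([x,y,120],speed=120); print("t",robot.current_t())
E
python3 - <<'E'
from h import *
if pick("ivory"):
    place(0)
    x,y=MARK[0]; robot.move_ptp([x-30,y,230],[PI,0,0])
    d=cam("wrist");cv2.imwrite("pics/p1.png",d["img"])
    u,v=proj(d,(x,y,71));e=swatch(d,u-4,v);print(ray(d,*e[0],71).round(1),np.round(e[1],1))
E
```

```text
ivory seen [438.8 -13.9  61. ] size [31.8 34.3] est (437.5, -15)
w 45.51052522809025 ff 29.99964639544487
w 44.90394558059139 t 7.8083
contact True [659.1 108.5  27.9] [0.8 0.1 4.5]
t 12.4833
[653.1 109.7  71. ] [22.4 32.6]
```

View pics/p1.png

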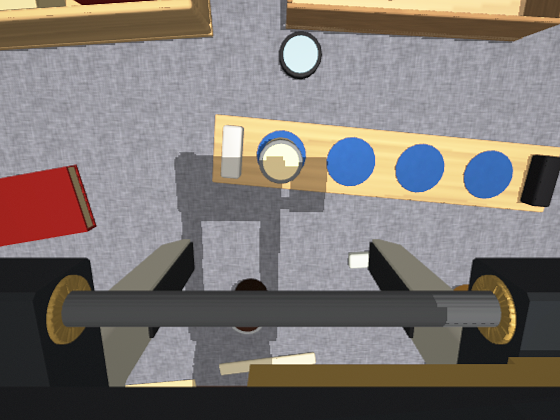

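The ivory jar stands upright on the first mark, with its lid at about (280,160). It touched down at the expected height. Half of the swatch is in shadow, so I'll check centring at the end. Next are the other three.

Run:
```python
from h import *
for n,i in (("ochre",1),("sienna",2),("umber",3)):
    if not pick(n): break
    place(i)
else:
    robot.move_ptp([430,-100,330],[PI,0,0])
    d=cam("wrist");cv2.imwrite("pics/f_w.png",d["img"])
    for i,(x,y) in enumerate(MARK):
        u,v=proj(d,(x,y,71));e=swatch(d,u,v,30);print(i,ray(d,*e[0],71).round(1),np.round(e[1],1),(x,y))
d=cam("top");cv2.imwrite("pics/f_top.png",cv2.resize(d["img"][140:320,130:430],None,fx=2.6,fy=2.6))
print(robot.current_t())
```

```text
ochre seen [ 462.9 -144.7   61. ] size [34.2 34.6] est (461, -144.3)
w 45.441850076974674 ff 29.999650865793228
w 45.77776099438191 t 18.9583
contact True [651.1  23.9  27.9] [ 0.2 -0.3  4.8]
t 23.5417
sienna seen [ 455.9 -289.1   61. ] size [34.  34.3] est (455, -289)
w 45.07367124355523 ff 29.999751895666122
w 45.73005162962447 t 28.8917
contact True [643.5 -60.5  27.9] [0.3 0.4 3.7]
t 33.6
umber seen [471.4 149.4  61. ] size [33.9 34.2] est (469.5, 148.7)
w 45.343024945905015 ff 29.999760389328003
w 45.46318590554354 t 39.1333
contact True [ 635.8 -145.2   27.9] [-1.  -0.8  3.7]
t 44.4167Traceback (most recent call last):
  File "<stdin>", line 9, in <module>
  File "h.py", line 20, in swatch
    cv2.floodFill(im,m,(int(u),int(v)),0,(tol,)*3,(tol,)*3,4|cv2.FLOODFILL_FIXED_RANGE|cv2.FLOODFILL_MASK_ONLY|(255<<8))
    ~~~~~~~~~~~~~^^^^^^^^^^^^^^^^^^^^^^^^^^^^^^^^^^^^^^^^^^^^^^^^^^^^^^^^^^^^^^^^^^^^^^^^^^^^^^^^^^^^^^^^^^^^^^^^^^^^^^^
cv2.error: OpenCV(4.12.0) /io/opencv/modules/imgproc/src/floodfill.cpp:522: error: (-211:One of the arguments' values is out of range) Seed point is outside of image in function 'floodFill'
```

View pics/f_w.png

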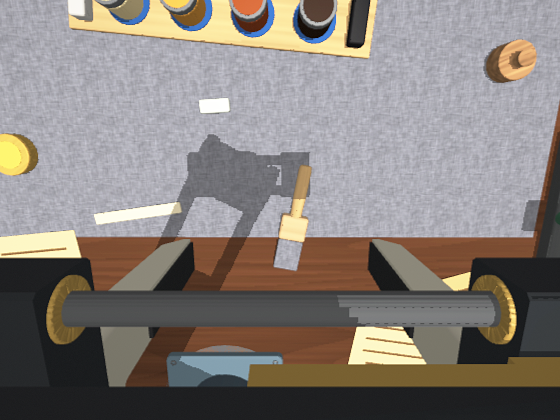

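All four jars are standing in the right order at the top of the image, and the tin at (10,155) hasn't been touched. The tops are cut off, so I'll move to a better view to check centring.

Run:
```python
from h import *
robot.move_ptp([530,-20,330],[PI,0,0])
d=cam("wrist");cv2.imwrite("pics/f_w2.png",d["img"])
for i,(x,y) in enumerate(MARK):
    u,v=proj(d,(x,y,71));e=swatch(d,u,v,35);p=ray(d,*e[0],71);print(i,p.round(1),np.round(e[1],1),"off",(p[:2]-(x,y)).round(1))
robot.move_ptp([350,-330,300],[PI,0,0])
d=cam("top");cv2.imwrite("pics/f_top.png",cv2.resize(d["img"][140:320,130:430],None,fx=2.6,fy=2.6))
print(robot.current_t())
```

```text
0 [658.9 108.6  71. ] [28.9 32. ] off [-0.3  0.1]
1 [650.9  24.7  71. ] [29.1 31.4] off [-0.6  0.9]
2 [643.4 -60.1  71. ] [28.3 30.1] off [-0.5  0.5]
3 [ 635.7 -144.7   71. ] [27.6 30. ] off [-0.5  0.6]
47.75
```

View pics/f_top.png

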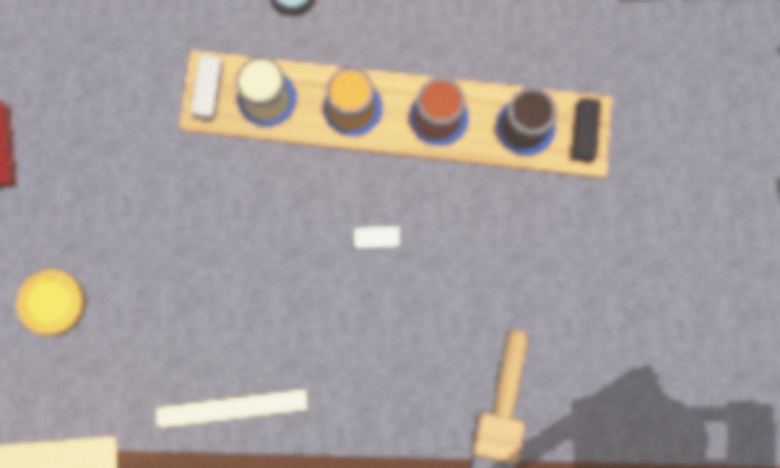

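View pics/f_w2.png

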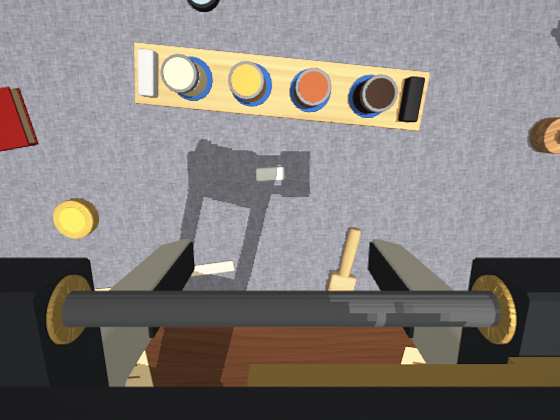

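Both views show all four jars upright in order from white to black: in the crop, ivory (260,80), ochre (350,92), sienna (440,103) and umber (530,112). They are within 1 mm of the measured mark centres. The tin (50,302) and the brush are where they were.

```bash
python3 -c "
from bench import robot
print(robot.hand_in())"
```

```text
the job is handed in; nothing more can be done
None
```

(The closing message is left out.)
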